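# Point out the reagent, then the sample it goes into

### The arm

A 6-joint arm with a two-finger parallel gripper is mounted at the origin on a cart in front of the work surface, level with it; the furniture and walls round the work are solid. World frame = base frame: x ahead of the robot, y to its left, z up, the work surface at z = 0. Lengths are in m, angles in rad, forces in N, time in s.
With the tool pointing down it reaches from about 0.325 to 0.775 m from the base axis. Payload 9.3 kg.
Tool frame: the origin (TCP) lies on the centre line of the jaws, within the pads' length; the fingertips stand 8 mm ahead of it and the grasp point (between the pads) lies 11 mm behind it; z points along the fingers, y is the line along which they close (so a half turn about z gives the same grasp; the last joint's range is limited). The gripper opens to 85 mm and grips with 20 to 120 N. Pads are 22 mm wide; open, the fingers measure 114 mm over their backs; the gripper's body (76 mm by 85 mm) begins 54 mm behind the grasp point. The pads swing forward as they close: fully open they stand 13 mm farther back than shut.
Start: joints at [-1.468, 0.259, 0.021, 1.334, 0, 1.418], TCP at [0.139, -0.532, 0.205] pointing down, gripper open.
Joint ranges: [-3.04, 3.04], [-0.91, 1.82], [-1.04, 1.36], [-1.92, 1.95], [-1.52, 1.45], [-3.14, 3.14]. Speed limits (rad/s): [2.22, 2.22, 2.79, 3.14, 3.14, 3.14].

### API

Orientations are given as [roll, pitch, yaw] about the fixed x, y, z axes, in that order (R = Rz(yaw) Ry(pitch) Rx(roll)).
In Python, from rig import env, readout, vision gives the robot as it stands. Calls block until the motion is done:
- env.reach(position, orientation): joint-space move of the TCP to a pose.
- env.movel(position, rot=None, vel=0.15, threshold=None): straight line of the TCP; rot=None keeps the orientation; vel is the mean speed in m/s. With threshold (N) it stops when the force on the tool has changed by that much, and returns True; else False.
- env.set_joints(angles): joint-space move.
- env.let_go() and env.close(force=None): open the fingers fully, or close them until they stop; force is the grip in N (None keeps the last).
- env.sleep(seconds).
- env.ik(position, orientation): joint angles nearest the present ones, or None.
- readout.observe(): the state.
- vision.read_camera(name): name is "scene" or "side" or "wrist"; returns (picture, depth): 400x640x3 uint8, red, green, blue; 400x640 float32, m along the optical axis (not along the pixel's ray), 0 where there is no reading.
- vision.camera_info(name): a dict with "fovy" (degrees; the focal length in pixels is half the picture's height over the tangent of half this angle, whatever the lens; pixels are square), "cx", "cy" (the principal point, pixels), "k1" (the pictures are not rectified: a ray, as slopes to the right and down, at radius r is drawn at 1 + k1 r^2 times it, then the intrinsics apply), "pose" (4x4, takes a point from camera to world coordinates). Camera axes: x right, y down, z forward; pixel columns grow to the right and rows downward; lengths in m; the calibration is good to about 2 mm. A picture is of the moment at which its call begins: read the wrist's pose just before it. camera_info takes no time and is no camera call; for the wrist camera it gives the pose at the moment of the call.
A pose or a line that the arm cannot do raises env.Unreachable and nothing moves.
- env.finish_job(): hands the job in; it is judged then, once.
The state is a dict: "time": time; "joint_pos": joint angles; "qd": joint speeds; "joint_efforts": joint torques, N m; "eef_pos": TCP position; "tool_rot": TCP orientation; "force": force on the tool from outside, world axes, zero at the start; "wrist_torque": the same for the moment, N m; "width": opening from 0.0 (shut) to 1.0 (fully open); "grasp_force": force on a finger pad.
Only numpy, scipy, OpenCV 4.12 (cv2) and the standard library are available. Lean on these libraries where they do the work, as an engineer would, in place of code of your own. Each camera call takes 0.05 s, during which the arm holds its last target. There are 200 camera calls.

### The job

Show a colleague which reagent belongs in which sample: from straight above, point the fingertips at the tip of the amber dropper bottle, about 2 cm above it, and hold still there for two seconds; then point in the same way at the cap of the red-capped tube in the rack for two seconds. Touch nothing and lift nothing, and never go low over the other three tubes, so that the sign is clear. Finally raise the hand at least 10 cm straight up from the tube, and finish there.

Things in the scene. Friction and masses are not known exactly. Their poses are not given: they have to be found in the camera images.
- dropper_tip (a point): topmost point, on the axis, of the black rubber teat of the amber dropper bottle: a loose upright bottle 87 mm tall, body 31 mm across, teat 12 mm across. The bottle stands on the table; z points up
- red_cap (a point): centre of the top of the red cap of a 1.5 ml microtube that stands in the rack: tube 43 mm tall, cap 13 mm across, its top about 6 mm above the rack's top plate (46 mm above the table). z points up. This is the tube to point at
- blue_cap (a point): centre of the top of the blue cap of a 1.5 ml microtube that stands in the rack: tube 43 mm tall, cap 13 mm across, its top about 6 mm above the rack's top plate (46 mm above the table). z points up. Not to be pointed at
- yellow_cap (a point): centre of the top of the yellow cap of a 1.5 ml microtube that stands in the rack: tube 43 mm tall, cap 13 mm across, its top about 6 mm above the rack's top plate (46 mm above the table). z points up. Not to be pointed at
- white_cap (a point): centre of the top of the white cap of a 1.5 ml microtube that stands in the rack: tube 43 mm tall, cap 13 mm across, its top about 6 mm above the rack's top plate (46 mm above the table). z points up. Not to be pointed at
- rack: blue ten-place tube rack, fixed to the table with the tubes fast in it, 55 (x) x 110 (y) x 40 (z) mm, origin at the centre of its underside. Two rows of five holes; the four tubes stand in holes at least 34 mm apart, and which tube is in which hole changes
- dropper: the amber dropper bottle itself, origin at the centre of its underside
- wash: white squeeze wash bottle with a blue cap and a bent spout, 197 mm tall, 68 mm across; bystander, origin at its underside
- screwdriver: screwdriver with a yellow handle, 150 mm long, 22 mm high, lying; bystander
- notes_pen: white marker with a black cap, 135 mm long, 16 mm high, lying; bystander
Mind the look-alikes: they are no part of the job. Of the things that look like the dropper, the largest one is meant.

How it is judged:
On the way, in this order (a step that is already met when the one before it is completed fails the run):
1. the hand dwells just above the tip of the dropper bottle (horizontal distance between the grasp point and dropper_tip below 0.015 m and z of the grasp point in the frame of dropper_tip between 0.01 and 0.075 m), for 1.5 s.
2. then it dwells just above the cap of the red-capped tube (horizontal distance between the grasp point and red_cap below 0.013 m and z of the grasp point in the frame of red_cap between 0.01 and 0.075 m), for 1.5 s.
At the end, for the whole second after the job is handed in: The bottle stands upright, at rest, within 12 mm of its starting place; the point between the finger pads is over 110 mm above the red cap and within 50 mm of it horizontally. Both dwells (1.5 s, within 13 to 15 mm horizontally, 10 to 75 mm above) were made in order (angle between dropper's own z axis and vertical below 0.15 rad and distance of dropper from where it was at the start of the episode below 0.012 m and linear speed of dropper below 0.02 m/s and z of the grasp point in the frame of red_cap above 0.11 m and horizontal distance between the grasp point and red_cap below 0.05 m); the robot touches nothing.
It fails at once if the robot touches something (contact force between any of the fingers, the arm and anything else above 0.5 N).
It fails at once if the hand points at a wrong tube: within 14 mm horizontally of its cap and less than 65 mm above it ((horizontal distance between the grasp point and blue_cap below 0.014 m and z of the grasp point in the frame of blue_cap below 0.065 m) or (horizontal distance between the grasp point and yellow_cap below 0.014 m and z of the grasp point in the frame of yellow_cap below 0.065 m) or (horizontal distance between the grasp point and white_cap below 0.014 m and z of the grasp point in the frame of white_cap below 0.065 m)).
It fails at once if the dropper bottle is moved, lifted or tipped (distance of dropper from where it was at the start of the episode above 0.012 m).
It fails at once if a bystander is moved (distance of any of wash, screwdriver, notes_pen from where it was at the start of the episode above 0.015 m).
It also fails if it takes over 45 s, if anything falls off the work surface, if the arm or the gripper's body presses on something with over 40 N, if the wrist force passes 120 N, or if a joint passes its speed limit or range.

## Working session

There is one attempt and no reset: what is moved stays moved. The work goes in short steps, each a Python script; the robot and the scene stay as the last script left them, time stands still between calls to the robot, and variables do not carry over. Pictures are saved under pics/ and viewed, at most 10 in all, crops included, and the job is handed in when it is done.

```bash
mkdir -p pics; ls; cat > h.py <<'E'
import numpy as np, cv2
from rig import env, readout, vision
def snap(name,fn):
    info=vision.camera_info(name); im,d=vision.read_camera(name)
    cv2.imwrite(f'pics/{fn}.png',im[...,::-1]); np.savez(f'pics/{fn}.npz',im=im,d=d,**info)
    return im,d,info
def load(fn):
    z=np.load(f'pics/{fn}.npz'); return z['im'],z['d'],{k:z[k] for k in('fovy','cx','cy','k1','pose')}
def rays(info,uv):
    f=200/np.tan(np.radians(float(info['fovy']))/2)
    p=np.array(uv,float).reshape(-1,2); K=np.array([[f,0,float(info['cx'])],[0,f,float(info['cy'])],[0,0,1]])
    u=cv2.undistortPoints(p.reshape(-1,1,2),K,np.array([float(info['k1']),0,0,0])).reshape(-1,2)
    P=np.array(info['pose']); c=np.c_[u,np.ones(len(u))]
    return P[:3,3],c@P[:3,:3].T
def onplane(info,uv,z):
    o,r=rays(info,uv); return o+r*((z-o[2])/r[:,2])[:,None]
def bydepth(info,d,uv):
    o,r=rays(info,uv); return o+r*np.array([d[int(round(v)),int(round(u))] for u,v in np.reshape(uv,(-1,2))])[:,None]
E
python3 - <<'E'
from h import *
for n in('scene','side'):
    i=snap(n,n+'0')[2]; print(n,np.round(i['pose'],3).tolist(),i['fovy'],i['k1'])
print(readout.observe())
E
```

```text
pics
scene [[0.49, -0.476, 0.73, -0.024], [-0.871, -0.249, 0.423, -0.415], [-0.02, -0.843, -0.537, 0.519], [0.0, 0.0, 0.0, 1.0]] 54.92304686275249 -0.09120024324017897
side [[-0.974, -0.066, 0.217, 0.389], [-0.225, 0.382, -0.896, 0.758], [-0.024, -0.922, -0.387, 0.438], [0.0, 0.0, 0.0, 1.0]] 49.53950524194447 0.026327625365379245
{'time': 0.1, 'joint_pos': array([-1.46760425e+00,  2.59150184e-01,  2.08348815e-02,  1.33370936e+00,
        2.08265906e-05,  1.41822169e+00]), 'qd': array([ 0.000337  , -0.00236695,  0.00241295, -0.00166986, -0.00069482,
       -0.00093293]), 'joint_efforts': array([ 4.67430669e-03, -5.56694376e+01,  3.45069087e+01,  1.16566237e-02,
       -1.68126380e-04,  8.35129640e-06]), 'eef_pos': array([ 0.13912869, -0.53181639,  0.20421779]), 'tool_rot': array([-3.14038175e+00, -2.07271250e-04,  2.55766575e-01]), 'force': array([-0.91514361,  0.39597059, -0.35774465]), 'wrist_torque': array([ 0.0234107 , -0.01295041, -0.01847065]), 'grasp_force': 0.0, 'width': 0.9985259488808691}
```

View pics/scene0.png

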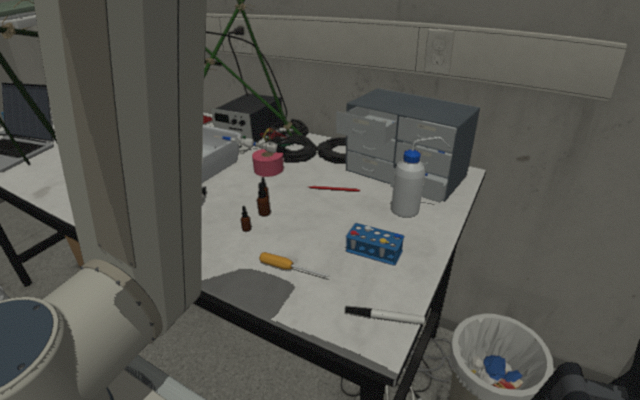

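View pics/side0.png

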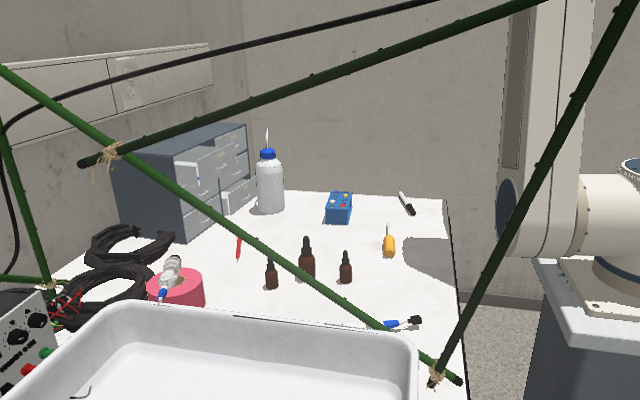

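The scene view shows the rack at (375,243), wash bottle at (408,185), and the large dropper at (263,197) beside a smaller one at (246,219). The side view shows three droppers, the middle one largest with its tip at about (306,237), and the rack at (339,207).

```bash
python3 - <<'E'
from h import *
ims=[]
for n,box,tips in(('scene',(335,215,415,270),[(263,178),(245,207)]),('side',(320,182,362,230),[(306,237),(271,257),(345,251)])):
    im,d,i=load(n+'0'); x0,y0,x1,y1=box
    for t in tips: print(n,t,'at .087',onplane(i,t,.087).round(3),'depth',bydepth(i,d,(t[0],t[1]+3)).round(3))
    hsv=cv2.cvtColor(im,cv2.COLOR_RGB2HSV)
    m=(((hsv[...,0]<8)|(hsv[...,0]>172))&(hsv[...,1]>110)&(hsv[...,2]>60)).astype(np.uint8)
    k=np.zeros_like(m);k[y0:y1,x0:x1]=1
    nn,_,st,c=cv2.connectedComponentsWithStats(m*k)
    for j in range(1,nn): print(n,'red',st[j],c[j].round(1),onplane(i,c[j],.046).round(3),bydepth(i,d,c[j]).round(3))
    ims.append(cv2.resize(im[y0:y1,x0:x1],(400,int(400*(y1-y0)/(x1-x0))),interpolation=cv2.INTER_CUBIC))
im,d,i=load('side0'); ims.append(cv2.resize(im[225:300,250:360],(400,273)))
H=max(a.shape[0] for a in ims); ims=[cv2.copyMakeBorder(a,0,H-a.shape[0],0,0,0) for a in ims[:2]]
cv2.imwrite('pics/crop.png',np.hstack(ims)[...,::-1])
E
```

```text
scene (263, 178) at .087 [[0.592 0.1   0.087]] depth [[0.628 0.132 0.053]]
scene (245, 207) at .087 [[0.474 0.059 0.087]] depth [[0.501 0.086 0.055]]
scene red [351 231   7   4  20] [353.6 232.6] [[ 0.549 -0.155  0.046]] [[ 0.547 -0.156  0.047]]
side (306, 237) at .087 [[0.572 0.098 0.087]] depth [[0.572 0.099 0.082]]
side (271, 257) at .087 [[0.61  0.177 0.087]] depth [[0.626 0.135 0.056]]
side (345, 251) at .087 [[0.496 0.135 0.087]] depth [[0.502 0.096 0.059]]
side red [340 203   5   3  10] [342.3 204.4] [[ 0.552 -0.154  0.046]] [[ 0.552 -0.158  0.044]]
```

View pics/crop.png

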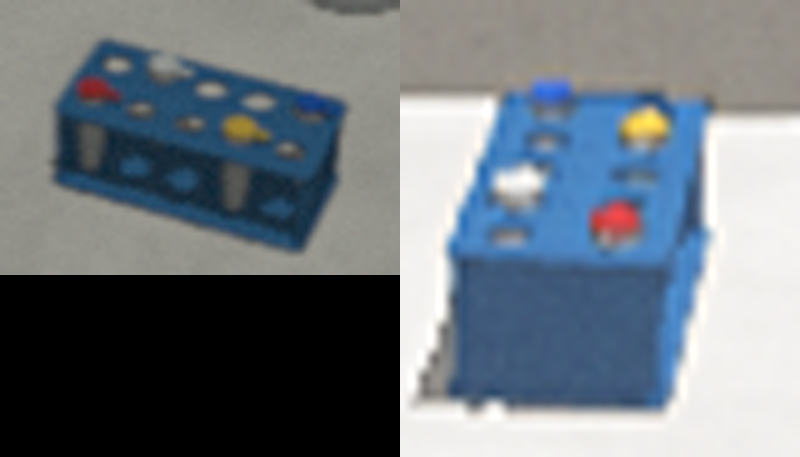

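```bash
python3 - <<'E'
from h import *
for n in('scene','side'):
    im,d,i=load(n+'0'); v,u=np.mgrid[0:400:2,0:640:2]; uv=np.c_[u.ravel(),v.ravel()]
    P=bydepth(i,d,uv); ok=d[uv[:,1],uv[:,0]]>0
    for z0,z1 in((.1,.15),(.15,.2),(.2,.3),(.3,.45),(.45,.7)):
        s=ok&(P[:,2]>z0)&(P[:,2]<z1)&(P[:,0]>.2)&(P[:,0]<.95)&(abs(P[:,1])<.6)
        g,c=np.unique((P[s,:2]/.05).round().astype(int)*5,axis=0,return_counts=True)
        print(n,z0,[(*a.tolist(),int(b)) for a,b in zip(g,c)if b>1])
i=load('scene0')[2];print(onplane(i,(412,152),.17),onplane(load('side0')[2],(267,150),.165))
E
```

```text
scene 0.1 [(20, -5, 65), (25, -5, 44), (70, -25, 3), (70, -20, 76), (70, 30, 3), (70, 35, 2), (75, -25, 24), (75, -20, 47), (75, -15, 4), (75, 25, 2), (80, -30, 3), (80, -25, 4), (80, -10, 27), (80, -5, 15), (80, 0, 14), (85, -30, 34), (85, -25, 86), (85, -20, 58), (85, -15, 68), (85, -10, 34), (85, -5, 18), (85, 0, 13), (85, 35, 6), (85, 40, 17), (85, 45, 16), (85, 50, 10), (90, -30, 22), (90, -15, 3), (90, -10, 2), (90, 0, 2), (90, 35, 9), (90, 40, 17), (90, 45, 17), (90, 50, 15), (95, -30, 13), (95, -10, 2), (95, -5, 9), (95, 0, 9), (95, 30, 12), (95, 35, 6), (95, 40, 12), (95, 45, 7), (95, 50, 7)]
scene 0.15 [(20, -5, 81), (25, -5, 56), (75, -25, 18), (75, -20, 39), (80, -30, 3), (80, -25, 3), (80, -20, 4), (80, -10, 86), (80, -5, 79), (80, 0, 58), (85, -30, 31), (85, -25, 93), (85, -20, 88), (85, -15, 94), (85, -10, 24), (85, -5, 10), (85, 0, 21), (90, -30, 35), (90, -25, 15), (90, -15, 7), (90, -10, 10), (90, -5, 10), (90, 0, 35), (90, 30, 10), (95, -30, 17), (95, -25, 13), (95, -20, 3), (95, -10, 2), (95, -5, 3), (95, 0, 7), (95, 30, 9), (95, 40, 4), (95, 45, 7)]
scene 0.2 [(2
[... 2136 characters left out ...]
5, -10, 21), (85, -5, 17), (85, 0, 12), (90, -30, 8), (90, -25, 18), (90, -20, 21), (90, -15, 31), (90, -10, 31), (90, -5, 38), (90, 0, 32), (90, 30, 173), (90, 35, 17), (95, -15, 6), (95, -10, 11), (95, -5, 16), (95, 0, 19), (95, 30, 48)]
side 0.3 [(20, 0, 204), (20, 5, 304), (25, -10, 107), (25, -5, 209), (25, 0, 376), (25, 5, 180), (25, 35, 657), (30, 35, 187), (35, 35, 234), (40, 35, 271), (45, 35, 277), (50, 35, 245), (55, 35, 213), (60, 35, 189), (65, 35, 168), (70, 35, 213), (70, 40, 8), (75, 35, 232), (80, 35, 197), (85, 35, 73), (90, 30, 6), (90, 35, 48)]
side 0.45 [(20, 0, 21), (25, 0, 7), (40, 35, 17)]
[[ 0.71234994 -0.21149047  0.17      ]] [[ 0.7313167  -0.16672491  0.165     ]]
```

Large dropper tip is at about (0.572, 0.098), consistent with its 82–87 mm height; the two look-alikes are only about 60 mm tall. Red cap is at about (0.55, -0.156, 0.046). The wash bottle is 0.17 m from the cap and the bamboo scaffold is at y≈0.35. Both are clear of the path.

```bash
python3 - <<'E'
from h import *
env.close(20)
env.movel([0.139,-0.532,0.30])
best=None
for yaw in (0,1.57,-1.57,.8,-.8):
    q=env.ik([.572,.098,.28],[np.pi,0,yaw]); print(yaw,None if q is None else np.round(q,2))
env.reach([.50,.06,.28],[np.pi,0,0])
o=readout.observe(); print(o['time'],o['eef_pos'],o['tool_rot'],o['width'])
i=snap('wrist','w1')[2]; print(np.round(i['pose'],3).tolist())
E
```

```text
0 [ 0.03  0.3   0.28  1.54  0.   -3.12]
1.57 [0.03 0.3  0.28 1.54 0.   1.6 ]
-1.57 [ 0.03  0.3   0.28  1.54  0.   -1.55]
0.8 [0.03 0.3  0.28 1.54 0.   2.37]
-0.8 [ 0.03  0.3   0.28  1.54  0.   -2.32]
4.1083 [0.50012914 0.05937187 0.27992555] [ 3.14147735e+00  1.20976694e-04 -8.51674570e-04] 0.002481297305166619
[[-0.001, -0.952, -0.306, 0.58], [-1.0, 0.001, -0.0, 0.059], [0.0, 0.306, -0.952, 0.449], [0.0, 0.0, 0.0, 1.0]]
```

View pics/w1.png

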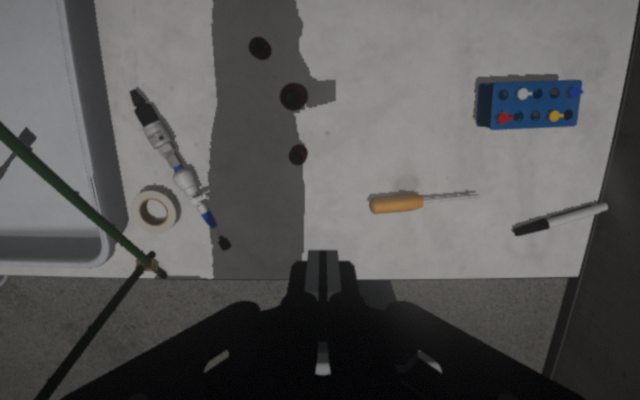

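The wrist view shows the three droppers seen from above at (260,48), (293,96) (the largest) and (298,154), and the rack with the red cap at (503,118), white at (522,94), yellow at (556,116) and blue at (575,92).

```bash
python3 - <<'E'
from h import *
im,d,i=load('w1')
v,u=np.mgrid[75:120,275:312]; uv=np.c_[u.ravel(),v.ravel()]; P=bydepth(i,d,uv)
s=P[:,2]>.076; print('tip',s.sum(),P[s].mean(0).round(4),P[s].max(0),uv[s].mean(0), onplane(i,uv[s].mean(0),.085))
hsv=cv2.cvtColor(im,cv2.COLOR_RGB2HSV)
m=(((hsv[...,0]<8)|(hsv[...,0]>172))&(hsv[...,1]>110)&(hsv[...,2]>60)).astype(np.uint8); m[:,:470]=0;m[150:]=0
n,_,st,c=cv2.connectedComponentsWithStats(m)
for j in range(1,n): print(st[j],c[j],onplane(i,c[j],.046),bydepth(i,d,c[j]))
E
```

```text
tip 126 [0.5753 0.0914 0.098 ] [0.58127027 0.0986644  0.44880766] [289.45238095  97.19047619] [[0.57511216 0.0924423  0.085     ]]
[498 113  15  10  98] [503.63265306 117.60204082] [[ 0.55333638 -0.15436141  0.046     ]] [[ 0.55329834 -0.1546657   0.04542464]]
```

```bash
python3 - <<'E'
from h import *
im,d,i=load('w1')
v,u=np.mgrid[70:125,270:315]; uv=np.c_[u.ravel(),v.ravel()]; P=bydepth(i,d,uv); D=d[uv[:,1],uv[:,0]]
s=(P[:,2]>.07)&(P[:,2]<.1)&(D>0); print('tip',s.sum(),P[s].mean(0),P[s].max(0),P[s].min(0))
v,u=np.mgrid[252:300:4,318:330:5]; uv=np.c_[u.ravel(),v.ravel()]; P=bydepth(i,d,uv);print(P[::3].round(3))
env.reach([.574,.095,.25],[np.pi,0,np.pi/2])
im,d,i=snap('scene','s1'); snap('side','d1'); print(readout.observe()['time'],readout.observe()['joint_pos'])
E
```

```text
tip 127 [0.57524224 0.09252667 0.08308195] [0.58127027 0.0986644  0.08726869] [0.5691379  0.08712997 0.07142257]
[[0.512 0.061 0.312]
 [0.512 0.061 0.316]
 [0.512 0.061 0.32 ]
 [0.513 0.06  0.325]
 [0.513 0.06  0.327]
 [0.512 0.06  0.329]
 [0.512 0.06  0.333]
 [0.513 0.06  0.337]
 [0.513 0.06  0.339]
 [0.513 0.06  0.342]
 [0.512 0.06  0.344]
 [0.511 0.06  0.344]]
5.6083 [ 1.95275655e-02  3.06411165e-01  2.03247415e-01  1.46737645e+00
 -2.35438880e-05  1.59140195e+00]
```

```bash
python3 - <<'E'
from h import *
for n in('s1','d1'):
    im,d,i=load(n); v,u=np.mgrid[0:400,0:640]; uv=np.c_[u.ravel(),v.ravel()]
    P=bydepth(i,d,uv); s=(d.ravel()>0)&(np.hypot(P[:,0]-.574,P[:,1]-.095)<.06)&(P[:,2]>.15)&(P[:,2]<.4)
    print(n,s.sum(), np.percentile(P[s,2],[0,1,5,50]) if s.any() else '')
    q=P[s]; q=q[np.argsort(q[:,2])[:6]]; print(q.round(3))
a=cv2.imread('pics/s1.png')[60:260,150:350]; b=cv2.imread('pics/d1.png')[120:320,200:400]
cv2.imwrite('pics/c2.png',cv2.resize(np.hstack([a,b]),(800,400)))
E
```

```text
s1 1778 [0.27731512 0.28143448 0.29300752 0.35618897]
[[0.569 0.093 0.277]
 [0.567 0.089 0.278]
 [0.565 0.093 0.278]
 [0.567 0.104 0.279]
 [0.567 0.102 0.279]
 [0.566 0.085 0.279]]
d1 2872 [0.27713042 0.28222525 0.29288531 0.36413798]
[[0.567 0.098 0.277]
 [0.567 0.092 0.277]
 [0.567 0.102 0.278]
 [0.567 0.096 0.278]
 [0.567 0.089 0.278]
 [0.578 0.105 0.279]]
```

View pics/c2.png

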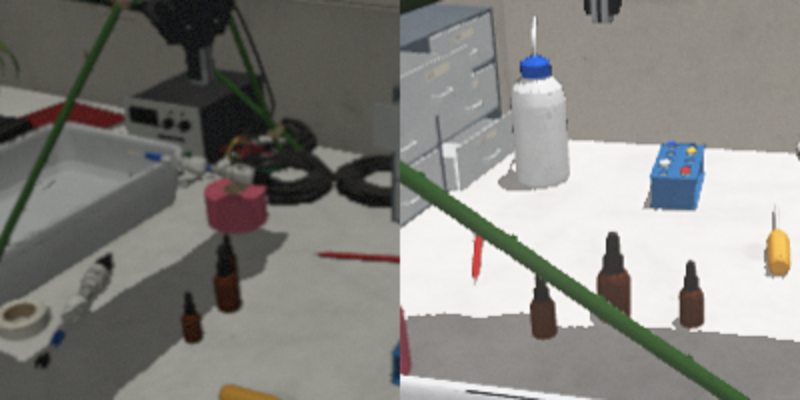

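```bash
python3 - <<'E'
from h import *
o=readout.observe(); print(o['time'],o['eef_pos'],o['tool_rot'],o['width'],o['force'])
print(np.round(env.ik([.574,.095,.25],[np.pi,0,np.pi/2]),4),o['joint_pos'])
im,d,i=snap('side','d2'); v,u=np.mgrid[0:400,0:640]; uv=np.c_[u.ravel(),v.ravel()]
P=bydepth(i,d,uv); s=(d.ravel()>0)&(np.hypot(P[:,0]-.574,P[:,1]-.095)<.06)&(P[:,2]>.15)
k=np.where(s)[0][np.argsort(P[s,2])[:4]]; print(P[k].round(3),uv[k])
# same check: rack-top and table heights
for px in((339,195),(300,215),(400,250),(267,150)): print(px,bydepth(i,d,px).round(3))
E
```

```text
5.6083 [0.57393528 0.09481736 0.25019601] [3.14133609e+00 1.82615510e-05 1.56971827e+00] 0.002148082550982696 [-0.13692468 -0.30142843 -0.04959809]
[0.0198 0.3068 0.2033 1.4673 0.     1.5906] [ 1.95275655e-02  3.06411165e-01  2.03247415e-01  1.46737645e+00
 -2.35438880e-05  1.59140195e+00]
[[0.568 0.089 0.277]
 [0.567 0.098 0.277]
 [0.567 0.096 0.278]
 [0.567 0.103 0.278]] [[306 130]
 [305 131]
 [305 130]
 [304 131]]
(339, 195) [[ 0.573 -0.228  0.039]]
(300, 215) [[ 0.661 -0.177  0.   ]]
(400, 250) [[ 0.412 -0.042  0.001]]
(267, 150) [[ 0.741 -0.194  0.157]]
```

Every camera shows the closed fingertips about 27 mm above the reported TCP, where the description puts them 8 mm ahead of it. I'll descend to a height that is safe under either reading and check the gap there.

```bash
python3 - <<'E'
from h import *
env.movel([.575,.094,.115],vel=.1)
im,d,i=snap('side','d3'); im2,d2,i2=snap('scene','s3')
for im_,d_,i_ in((im,d,i),(im2,d2,i2)):
    v,u=np.mgrid[0:400,0:640]; uv=np.c_[u.ravel(),v.ravel()]
    P=bydepth(i_,d_,uv); s=(d_.ravel()>0)&(np.hypot(P[:,0]-.575,P[:,1]-.094)<.03)
    print(np.histogram(P[s,2],np.arange(.05,.2,.01)))
o=readout.observe(); print(o['time'],o['eef_pos'],o['force'])
cv2.imwrite('pics/c3.png',cv2.resize(np.hstack([im[180:300,246:366],im2[120:240,200:320]])[...,::-1],(800,400),interpolation=cv2.INTER_CUBIC))
E
```

```text
(array([ 55,  52,  32,  30,   0,   0,   0,   0,   0,  36,  89,  94,  97,
       121, 205]), array([0.05, 0.06, 0.07, 0.08, 0.09, 0.1 , 0.11, 0.12, 0.13, 0.14, 0.15,
       0.16, 0.17, 0.18, 0.19, 0.2 ]))
(array([30, 34, 18, 20,  0,  0,  0,  0,  0, 20, 50, 53, 56, 39, 90]), array([0.05, 0.06, 0.07, 0.08, 0.09, 0.1 , 0.11, 0.12, 0.13, 0.14, 0.15,
       0.16, 0.17, 0.18, 0.19, 0.2 ]))
7.2583 [0.5752841 0.0940049 0.1155203] [0.54478719 0.21493609 0.38846556]
```

View pics/c3.png

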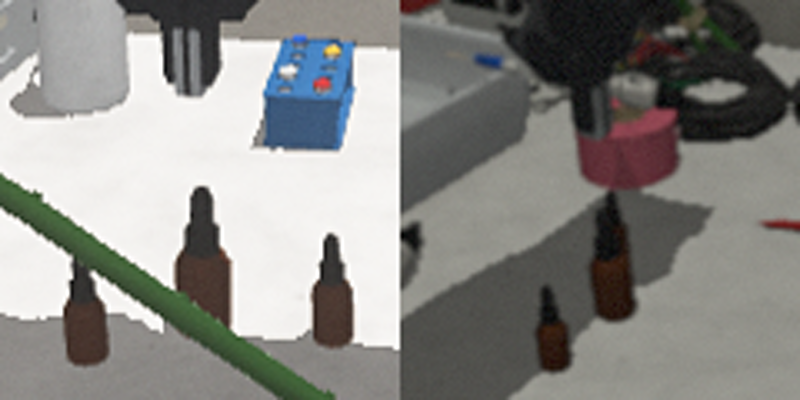

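The side and scene crops show a clear gap: the fingertips sit about 55 mm above the teat, so the true tool ends about 27 mm above the reported TCP. Next is the lateral offset, measured the same way in both views.

```bash
python3 - <<'E'
from h import *
for n in('d3','s3'):
    im,d,i=load(n); v,u=np.mgrid[0:400,0:640]; uv=np.c_[u.ravel(),v.ravel()]
    P=bydepth(i,d,uv); r=(d.ravel()>0)&(np.hypot(P[:,0]-.575,P[:,1]-.094)<.025)
    for a,b in((.07,.09),(.138,.15),(.15,.165),(.165,.18)):
        q=P[r&(P[:,2]>a)&(P[:,2]<b)]; print(n,a,len(q),q.mean(0).round(4),((q.min(0)+q.max(0))/2).round(4),np.ptp(q,0).round(3))
E
```

```text
d3 0.07 62 [0.572  0.0982 0.0791] [0.5727 0.097  0.0786] [0.011 0.012 0.017]
d3 0.138 36 [0.5732 0.1032 0.1468] [0.5742 0.0985 0.1461] [0.022 0.018 0.008]
d3 0.15 134 [0.5734 0.1026 0.1577] [0.5747 0.0993 0.1575] [0.027 0.017 0.015]
d3 0.165 146 [0.5732 0.1025 0.1727] [0.575  0.0989 0.1726] [0.028 0.017 0.015]
s3 0.07 38 [0.57   0.0912 0.0796] [0.5708 0.0921 0.0791] [0.009 0.011 0.018]
s3 0.138 20 [0.57   0.0896 0.1465] [0.573  0.0928 0.1462] [0.013 0.022 0.007]
s3 0.15 77 [0.568  0.0884 0.1581] [0.5728 0.0914 0.1575] [0.028 0.02  0.015]
s3 0.165 82 [0.5691 0.0885 0.1725] [0.5745 0.0915 0.1725] [0.03  0.019 0.015]
```

```bash
python3 - <<'E'
from h import *
env.movel([.573,.094,.090],vel=.05); env.sleep(2.2)
o=readout.observe(); print(o['time'],o['eef_pos'],o['force'])
env.movel([.573,.094,.22]); env.movel([.552,-.157,.22],vel=.2); env.movel([.552,-.157,.085],vel=.1)
o=readout.observe(); print(o['time'],o['eef_pos'])
im,d,i=snap('side','d4'); im2,d2,i2=snap('scene','s4')
for im_,d_,i_ in((im,d,i),(im2,d2,i2)):
    v,u=np.mgrid[0:400,0:640]; uv=np.c_[u.ravel(),v.ravel()]
    P=bydepth(i_,d_,uv); r=(d_.ravel()>0)&(np.hypot(P[:,0]-.552,P[:,1]+.157)<.03)
    for a,b in((.041,.052),(.07,.1),(.1,.12),(.12,.135),(.135,.15)):
        q=P[r&(P[:,2]>a)&(P[:,2]<b)]; print(a,len(q),((q.min(0)+q.max(0))/2).round(4) if len(q) else '',q.min(0) if len(q) else '')
    hsv=cv2.cvtColor(im_,cv2.COLOR_RGB2HSV).reshape(-1,3)
    m=r&((hsv[:,0]<8)|(hsv[:,0]>172))&(hsv[:,1]>110); print('red',m.sum(),uv[m].mean(0),onplane(i_,uv[m].mean(0),.045))
cv2.imwrite('pics/c4.png',cv2.resize(np.hstack([im[120:240,280:400],im2[150:270,310:430]])[...,::-1],(800,400),interpolation=cv2.INTER_CUBIC))
E
```

```text
10.1083 [0.57300434 0.09397958 0.08999876] [ 0.00724778 -0.24319564  0.12558654]
14.0333 [ 0.55233104 -0.15715045  0.08556079]
0.041 38 [ 0.5585 -0.1595  0.0437] [ 0.53788606 -0.18235253  0.04105874]
0.07 0  
0.1 24 [ 0.5517 -0.1494  0.1162] [ 0.54015638 -0.15572092  0.11240628]
0.12 80 [ 0.552  -0.1491  0.1274] [ 0.53865455 -0.15609668  0.12008548]
0.135 85 [ 0.5517 -0.1516  0.1423] [ 0.53809335 -0.15981936  0.13502115]
red 10 [342.3 204.4] [[ 0.5521261  -0.15619361  0.045     ]]
0.041 97 [ 0.5575 -0.1641  0.0443] [ 0.53720622 -0.18615872  0.04104802]
0.07 0  
0.1 21 [ 0.5488 -0.1576  0.1164] [ 0.5414859  -0.16879325  0.1133547 ]
0.12 91 [ 0.5486 -0.1577  0.1276] [ 0.53707596 -0.16894507  0.1202842 ]
0.135 84 [ 0.548  -0.1579  0.1423] [ 0.53658949 -0.16932495  0.1350929 ]
red 18 [353.55555556 232.11111111] [[ 0.55164143 -0.15394248  0.045     ]]
```

View pics/c4.png

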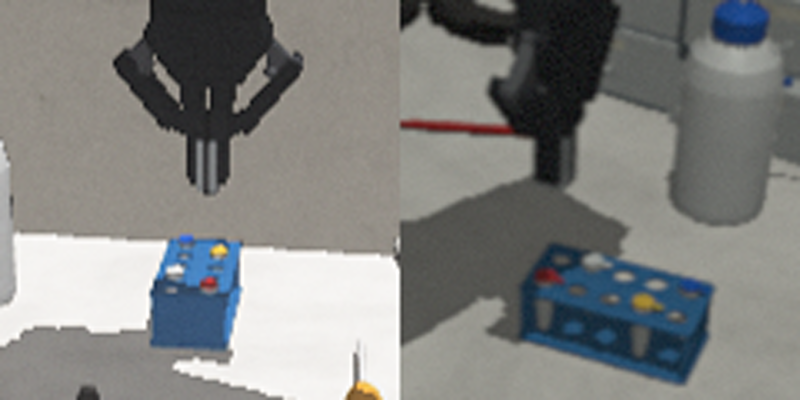

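The closed fingertips are directly above the red cap with about a 66 mm gap, clear of the wash bottle and the other tubes. I'll descend, dwell, raise and hand in.

```bash
python3 - <<'E'
from h import *
env.movel([.552,-.156,.050],vel=.05); env.sleep(2.2)
o=readout.observe(); print(o['time'],o['eef_pos'],o['force'])
env.movel([.552,-.156,.20],vel=.12); env.sleep(.5)
o=readout.observe(); print(o['time'],o['eef_pos'])
print(env.finish_job())
E
```

```text
17.1833 [ 0.55199199 -0.15598406  0.05001791] [-0.05932191  0.50582595 -0.58377773]
19.0833 [ 0.5520032  -0.15600027  0.19997109]
the job is handed in; nothing more can be done
None
```

The job is handed in at about 19 s, result not reported: the closed fingertips held for 2.2 s over the amber dropper tip, then 2.2 s over the red cap, each about 3 cm up (not 2 cm) because the cameras showed the tips 27 mm above the reported TCP; the hand then rose 15 cm straight up, with no sign of contact.

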